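Open the dust hood and clamp the printing block for carving

TASK

Get the half-carved printing block ready for carving: swing the metal dust hood up and over, past its balance point, so that it stands open by itself without ever being let slam, then press the strap clamp under it down over the block until its catch holds it shut. Press without forcing it, leave the block seated between its cheeks and leave the other things on the bench where they are.

Things in the scene. Friction and masses are not known exactly. Their poses are not given: they have to be found in the camera images.
- jig: Carving jig fixed on the bench, may stand turned: plywood board 340 (x) x 250 (y) x 15 mm; origin at the centre of its underside, z up, x along the hood's hinge line, which lies at y = +85 mm, z = 105 mm between wooden uprights at x = +-118 mm. On it: low cheeks beside the block, and two rests for the hood.
- lamp_bar (a point): Centre of the jig's work-light bar: 326 mm along x, 26 wide, 20 high, underside 217 mm above the bench, at the jig's y = -92 mm, on 16 mm posts at x = +-155 mm. It is straight above the shut hood's grip, so a tool pointing straight down is in its way: come leaning 25 to 50 degrees (40 is comfortable), hand towards jig +y, fingers down and towards -y. Axes of the jig.
- hood (a joint): Angle of the dust hood, rad: 0 = shut, level over the block; grows as its free edge rises; pi/2 = upright; 2.0 = open against its stop, leaning towards the jig's +y. Balance point about 1.6: let go before it, the hood falls shut; beyond it, it falls to the stop and stays. The hinge is nearly free (friction 0.01 N m); hood 0.2 to 0.45 kg.
- hood_hinge (a point): Middle of the hood's hinge line; turns with the hood. x along the hinge line (the jig's x); the hood reaches from here in its own -y. The hood is an aluminium sheet 206 mm wide (x) whose free edge is 152 mm from the hinge line, with 27 mm skirts hanging at its two sides.
- hood_grip (a point): Middle of the hood's grip: a wooden tongue 30 mm wide along x (pinch it across this), 14 mm thick, standing out from the middle of the free edge from 152 to 192 mm from the hinge line; this point is 174 mm from it. Axes as hood_hinge. Pinched across its width it can pivot between the fingers.
- clamp: Base of the strap clamp, fixed on the jig's board under the hood, somewhere along jig x; origin on the board's top face, axes parallel to the jig's. The strap's pivot is at y = +60, z = 38 mm from this origin. The spring catch, an upright steel leaf with a rounded nose, stands at y = -65 mm, its top about 50 mm up.
- strap (a joint): Angle of the clamp's steel strap, rad: 0 = level across the block, 0.35 = raised, where its spring keeps it at the start. Pressed down it meets the catch at about 0.11, rides past the nose against a clear resistance (5 to 12 N at the pad; over 30 N is forcing it) and snaps under it; let go, it stays near 0 (-0.02 to 0.03). Hard stop at -0.02. Not pressed far enough, it springs up again.
- strap_pad (a point): Centre of the top of the 34 x 34 mm rubber pad on the strap, 62 mm from the pivot: press here from above. Turns with the strap; strap level: 46 mm above the clamp's origin, at the clamp's y = -2 mm. Shut fingers pointing straight down fit between the open hood and the light bar.
- block_center (a point): Centre of the wooden printing block, 120 x 86 x 30 mm, carved white flower on its top, lying loose on the board between two low cheeks under the strap. Leave it seated.
- stamp_center (a point): Centre of a finished square wooden stamp, 70 x 70 x 35 mm, bystander beside the jig.
- round_center (a point): Centre of a round wooden stamp, 68 mm across, 32 mm high, bystander beside the jig.
- mallet_grip (a point): Handle of a wooden mallet, 220 mm long, lying on the bench, bystander.
- tin_center (a point): Centre of an open tin, 72 mm across, 75 mm high, bystander on the far side of the jig.

How it is judged:
On the way, in this order (a step that is already met when the one before it is completed fails the run):
1. the hood stands open past its balance point with nothing holding it (value of joint hood above 1.75 rad and contact force between each of the arm, the fingers and jig below 0.3 N), for 0.2 s.
2. the strap is pressed down under its catch (value of joint strap below 0.04 rad), for 0.2 s.
At the end, for the whole second after the job is handed in: The hood stands open (angle over 1.75 rad) and the strap is held down by its catch (angle under 0.04 rad), both let go; the block lies seated on the board within 15 mm of where it was (value of joint hood above 1.75 rad and value of joint strap below 0.04 rad and z of block_center in the frame of jig between 0.025 and 0.035 m and distance of block_center from where it was at the start of the episode below 0.015 m and linear speed of block below 0.02 m/s); the robot touches nothing.
It fails at once if the hood slams or is flung (faster than 4 rad/s) (velocity of joint hood above 4 rad/s or velocity of joint hood below -4 rad/s).
It fails at once if the strap clamp is forced (over 35 N) (contact force between anything else and clamp above 35 N).
It fails at once if a bystander is shifted by more than 30 mm (distance of any of stamp_center, round_center, mallet_grip, tin_center from where it was at the start of the episode above 0.03 m).
It also fails if it takes over 54 s, if anything falls off the work surface, if the arm or the gripper's body presses on something with over 40 N, if the wrist force passes 120 N, or if a joint passes its speed limit or range.

ROBOT

A 6-joint arm with a two-finger parallel gripper is mounted at the origin on the work surface. World frame = base frame: x ahead of the robot, y to its left, z up, the work surface at z = 0. Lengths are in m, angles in rad, forces in N, time in s.
With the tool pointing down it reaches from about 0.3 to 0.875 m from the base axis. Payload 6.4 kg.
Tool frame: the origin (TCP) lies midway between the tips of the shut fingers; the grasp point (between the pads) lies 19 mm behind it; z points along the fingers, x is the direction in which the jaws open and shut, and the axes are right-handed (so a half turn about z gives the same grasp; the last joint's range is limited). The gripper opens to 85 mm and grips with 20 to 120 N. Pads are 22 mm wide; open, the fingers measure 114 mm over their backs; the gripper's body (76 mm by 85 mm) begins 54 mm behind the grasp point. The pads swing forward as they close: fully open they stand 13 mm farther back than shut.
Start: joints at [1.122, 0.181, 1.607, -0, 1.354, -0.206], TCP at [0.138, 0.558, 0.231] pointing down, gripper open.
Joint ranges: [-2.99, 2.99], [-0.89, 2.07], [0.3, 2.58], [-1.14, 4.28], [0, 2.63], [-3.12, 3.12]. Speed limits (rad/s): [2.57, 2.57, 3.01, 3.14, 3.14, 3.14].

INTERFACE

Orientations are given as a unit quaternion [w, x, y, z].
In Python, from bench import ctrl gives the robot as it stands. The module is installed in compiled form; this text tells all that it offers.
- The arm moves only by the tool move_arm, never from a script. Its argument "moves" is a list of rows, each an object of numbers: "gripper": the opening in per cent of the stroke, from 0 (shut) to 100 (fully open); "x", "y", "z": the shift along the tool's x, y, z in cm; "roll": the turn about the tool's z in degrees. In form: [{"gripper": .., "x": .., "y": .., "z": .., "roll": ..}, ...]. A call has 1 to 5 rows; each row shifts and turns the commanded pose from where the row before left it, along the tool's axes as they then stand; what a row does not reach is not made up. A row lasts 1/8 s, in which the tool goes at most 62.5 mm and 10.7 degrees, less where a joint would pass 70% of its speed; a pose out of reach is approached as far as the arm can. A call is refused whole if a number of a shift passes 6.25 or a number of a turn 10.7, either way. A call with a gripper value outside its range is refused whole. The fingers move at their own pace and stop on an object; the grip force is fixed at half the most. Time passes only in rows, so rows that do not move let the fingers close. It gives the time, the measured TCP pose, the force and the opening at its end, in the units of the state.
- ctrl.get_obs(): the state, without advancing time (a new reading comes with each control period).
- ctrl.camera(name): name is "side" or "top" or "wrist"; returns a dict with "img" (420x560x3 uint8, red, green, blue), "fx", "fy", "cx", "cy" (pixels), "D" ([k1, k2, p1, p2, k3] as OpenCV has them; the pictures are not rectified), "world_from_camera" (4x4, takes a point from camera to world coordinates); the wrist camera has in their place "tool_from_camera" (4x4, takes a point from camera to tool coordinates, whose origin is the TCP and whose axes are the tool frame's). Camera axes: x right, y up, looking along -z (the intrinsics and any distortion apply to the point x, -y, -z); pixel columns grow to the right and rows downward; lengths in m; the calibration is good to about 2 mm. A picture is of the moment at which its call begins: read the wrist's pose just before it. There is no depth.
- ctrl.hand_in(): hands the job in, once; it reports no verdict.
The state is a dict: "time_s": time; "q": joint angles; "dq": joint speeds; "joint_efforts": joint torques, N m; "eef_pos": TCP position; "eef_rot": TCP orientation; "wrist_force": force on the tool from outside, world axes, zero at the start; "torque": the same for the moment, N m; "opening": opening from 0.0 (shut) to 1.0 (fully open).
Only numpy, scipy, OpenCV 4.12 (cv2) and the standard library are available. Lean on these libraries where they do the work, as an engineer would, in place of code of your own. Each camera call takes 0.05 s, during which the arm holds its last target. There are 200 camera calls.

## Working session

There is one attempt and no reset: what is moved stays moved. The work goes in short steps, Python scripts to look and compute and a tool call to move; the robot and the scene stay as the last step left them, time stands still between calls to the robot, and variables do not carry over. Pictures are saved under pics/ and viewed, about 8 in all and at most 12, crops included, and the job is handed in when it is done.

Besides the shell and the picture viewer there is one more tool, called by a JSON object that holds its "name" and its "arguments", one argument or row to a line. move_arm: Moves the arm, as the interface text tells. Its arguments: {"type":"object","properties":{"moves":{"type":"array","items":{"type":"object","properties":{"gripper":{"type":"number"},"x":{"type":"number"},"y":{"type":"number"},"z":{"type":"number"},"roll":{"type":"number"}}}}},"required":["moves"]}

```bash
mkdir -p pics
cat > h.py <<'E'
import numpy as np, cv2
from bench import ctrl
from scipy.spatial.transform import Rotation as R
def rot(q): return R.from_quat([q[1],q[2],q[3],q[0]]).as_matrix()
def K(c): return np.array([[c['fx'],0,c['cx']],[0,c['fy'],c['cy']],[0,0,1.]])
def snap(n,f):
    o=ctrl.get_obs(); c=ctrl.camera(n)
    if 'world_from_camera' not in c:
        T=np.eye(4);T[:3,:3]=rot(o['eef_rot']);T[:3,3]=o['eef_pos'];c['world_from_camera']=T@np.array(c['tool_from_camera'])
    cv2.imwrite('pics/'+f+'.png',c['img'][:,:,::-1])
    np.savez('pics/'+f+'.npz',K=K(c),D=np.array(c['D'],float),T=np.array(c['world_from_camera']))
    return c
def ray(f,px):
    z=np.load('pics/'+f+'.npz'); u=cv2.undistortPoints(np.array([[px]],float),z['K'],z['D'])[0,0]
    d=z['T'][:3,:3]@np.array([u[0],-u[1],-1]); return z['T'][:3,3],d/np.linalg.norm(d)
def plane(f,px,h):
    o,d=ray(f,px); return o+d*(h-o[2])/d[2]
def tri(a,pa,b,pb):
    o1,d1=ray(a,pa);o2,d2=ray(b,pb)
    s=np.linalg.lstsq(np.c_[d1,-d2],o2-o1,rcond=None)[0]
    p,q=o1+s[0]*d1,o2+s[1]*d2; return (p+q)/2,np.linalg.norm(p-q)
def proj(f,P):
    z=np.load('pics/'+f+'.npz'); T=np.linalg.inv(z['T']); p=(T[:3,:3]@np.atleast_2d(P).T).T+T[:3,3]
    return cv2.projectPoints(p*[1,-1,-1],np.zeros(3),np.zeros(3),z['K'],z['D'])[0][:,0]
E
python3 - <<'E'
from h import *
for n in ['top','side','wrist']: snap(n,n+'0')
a=cv2.imread('pics/top0.png');b=cv2.imread('pics/side0.png')
print(ctrl.get_obs())
for n in ['top0','side0']: print(np.load('pics/'+n+'.npz')['T'].round(3))
E
```

```text
{'time_s': 0.15, 'q': array([ 1.12163956e+00,  1.81399556e-01,  1.60773790e+00,  1.31695615e-05,
        1.35377752e+00, -2.06288899e-01]), 'dq': array([-6.17569087e-04, -4.45735901e-03, -3.80478280e-03, -3.80771502e-05,
       -1.39980434e-03, -5.33033327e-04]), 'joint_efforts': array([ 5.79349835e-04, -4.45265400e+01, -3.51682913e+01, -3.89456700e-04,
        5.88537383e-03,  3.52911321e-06]), 'eef_pos': array([0.13807666, 0.55776608, 0.23059423]), 'eef_rot': array([ 2.86376075e-04,  7.87556198e-01,  6.16242483e-01, -5.95957827e-04]), 'wrist_force': array([-0.03630175,  0.57850668, -0.5206543 ]), 'torque': array([0.04431476, 0.0027148 , 0.00263171]), 'opening': 0.9960095191187108}
[[-0.123  0.971 -0.204  0.387]
 [-0.992 -0.122  0.021  0.04 ]
 [-0.005  0.205  0.979  1.212]
 [ 0.     0.     0.     1.   ]]
[[-0.873  0.263 -0.412  0.255]
 [-0.488 -0.433  0.758  0.687]
 [ 0.021  0.862  0.506  0.564]
 [ 0.     0.     0.     1.   ]]
```

View pics/top0.png

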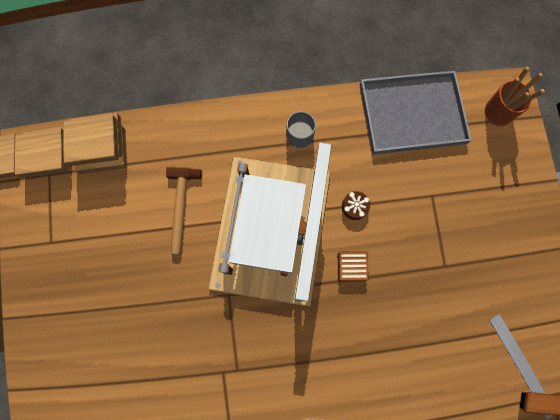

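View pics/side0.png

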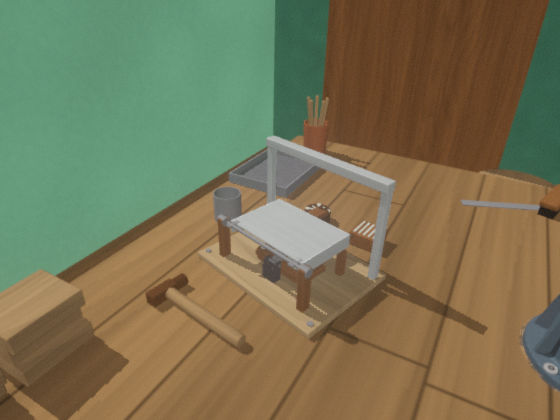

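The top view shows the jig's hinge side on the left (world +y), with the light bar running from (325,145) to (302,298). The white hood spans (232..305, 178..272), and the grip is near (302,232). Next I measure the bar, hood and board.

Run:
```python
from h import *
a=cv2.imread('pics/top0.png')
m=((a.min(2)>165)).astype(np.uint8); m[:, :200]=0; m[:,335:]=0
n,l,s,c=cv2.connectedComponentsWithStats(m)
for i in range(1,n):
    if s[i,4]>300:
        r=cv2.minAreaRect(np.argwhere(l==i)[:,::-1].astype(np.float32)); b=cv2.boxPoints(r)
        print(s[i],r)
        for h in (0.11,0.237):
            P=np.array([plane('top0',p,h) for p in b]); print(h,P.round(4).tolist(),P.mean(0).round(4),np.linalg.norm(P[1]-P[0]),np.linalg.norm(P[2]-P[1]))
print([plane('top0',p,.015).round(4) for p in [(234,158),(210,290),(312,305)]])
t=cv2.resize(a[140:320,200:340],None,fx=3.2,fy=3.2,interpolation=cv2.INTER_CUBIC)
cv2.imwrite('pics/c1.png',t)
```

```text
[ 296  143   35  158 1936] ((313.28106689453125, 221.157470703125), (12.542722702026367, 158.0608367919922), 8.775055885314941)
0.11 [[0.4008, -0.0006, 0.11], [0.7532, -0.1046, 0.11], [0.745, -0.133, 0.11], [0.3932, -0.0273, 0.11]] [ 0.573  -0.0664  0.11  ] 0.3674086347791399 0.029583060808311825
0.237 [[0.3992, 0.004, 0.237], [0.711, -0.088, 0.237], [0.7037, -0.1131, 0.237], [0.3924, -0.0196, 0.237]] [ 0.5516 -0.0542  0.237 ] 0.3250608824236069 0.026173298449890005
[ 229  174   77   98 5658] ((266.7636413574219, 222.60220336914062), (64.34162902832031, 89.50162506103516), 9.090276718139648)
0.11 [[0.4998, 0.1382, 0.11], [0.6998, 0.0841, 0.11], [0.6573, -0.059, 0.11], [0.4598, -0.0003, 0.11]] [0.5792 0.0407 0.11  ] 0.20713508941176603 0.14926759216092722
0.237 [[0.4868, 0.1268, 0.237], [0.6637, 0.0789, 0.237], [0.6261, -0.0477, 0.237], [0.4514, 0.0043, 0.237]] [0.557  0.0406 0.237 ] 0.18326056758452722 0.1320629147821894
[array([0.7696, 0.1039, 0.015 ]), array([0.4466, 0.1973, 0.015 ]), array([ 0.381 , -0.0425,  0.015 ])]
```

View pics/c1.png

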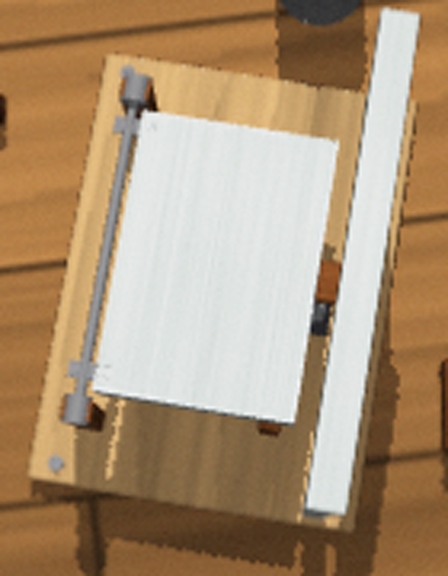

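The bar measures 325 x 26 mm, so the fit is right: jig yaw is -16.4°, the origin is about (0.578, 0.034), and the board corners agree to within about 7 mm.

The moves only offer shifts and a roll about tool z, so I can't command a lean directly. I'll check how the arm behaves at the edge of its reach, in free space close to the start.

{"name": "move_arm", "arguments": {
  "moves": [
    {"x":-6},
    {"x":-6},
    {"x":-6},
    {"x":-6},
    {"x":-3}
  ]
}}

```text
validation failed for argument at $.mo...
```

{"name": "move_arm", "arguments": {
  "moves": [
    {"gripper":100,"x":-6,"y":0,"z":0,"roll":0},
    {"gripper":100,"x":-6,"y":0,"z":0,"roll":0},
    {"gripper":100,"x":-6,"y":0,"z":0,"roll":0},
    {"gripper":100,"x":-6,"y":0,"z":0,"roll":0},
    {"gripper":100,"x":-3,"y":0,"z":0,"roll":0}
  ]
}}

```text
time_s: 0.78
eef_pos: [0.0723, 0.2939, 0.2305]
eef_rot: [0.0, 0.788, 0.616, -0.0]
wrist_force: [0.5, 0.4, 0.6]
opening: 0.999
```

{"name": "move_arm", "arguments": {
  "moves": [
    {"gripper":100,"x":-3,"y":0,"z":0,"roll":0},
    {"gripper":100,"x":-3,"y":0,"z":0,"roll":0}
  ]
}}

```text
time_s: 1.02
eef_pos: [0.0584, 0.2369, 0.231]
eef_rot: [0.0, 0.787, 0.616, 0.0]
wrist_force: [0.5, 0.2, 0.1]
opening: 0.997
```

```bash
python3 -c "
from h import *
o=ctrl.get_obs();print(o['q'].round(3),o['eef_pos'].round(4),rot(o['eef_rot']).round(3)[:,2])"
```

```text
[ 0.825 -0.759  2.322 -0.     1.579 -0.503] [0.0584 0.2369 0.231 ] [ 0. -0. -1.]
```

{"name": "move_arm", "arguments": {
  "moves": [
    {"gripper":100,"x":-3,"y":0,"z":0,"roll":0},
    {"gripper":100,"x":-3,"y":0,"z":0,"roll":0}
  ]
}}

```text
time_s: 1.27
eef_pos: [0.0497, 0.2008, 0.2289]
eef_rot: [0.006, 0.788, 0.615, -0.009]
wrist_force: [-1.2, 1.5, -0.4]
opening: 0.996
```

```bash
python3 -c "
from h import *
o=ctrl.get_obs();print(o['q'].round(3),o['eef_pos'].round(4),rot(o['eef_rot']).round(3)[:,2])"
```

```text
[ 0.743 -0.895  2.377 -0.011  1.677 -0.584] [0.0497 0.2008 0.2289] [-0.006 -0.02  -1.   ]
```

{"name": "move_arm", "arguments": {
  "moves": [
    {"gripper":100,"x":5,"y":0,"z":0,"roll":0},
    {"gripper":100,"x":5,"y":0,"z":0,"roll":0}
  ]
}}

```text
time_s: 1.52
eef_pos: [0.0748, 0.3015, 0.2293]
eef_rot: [0.005, 0.788, 0.616, -0.004]
wrist_force: [0.9, -0.8, 1.5]
opening: 1.001
```

```bash
python3 -c "
from h import *
o=ctrl.get_obs();print(o['q'].round(3),o['eef_pos'].round(4),rot(o['eef_rot']).round(3)[:,2])"
```

```text
[ 0.947 -0.493  2.193 -0.008  1.452 -0.38 ] [0.0748 0.3015 0.2293] [-0.    -0.013 -1.   ]
```

The commanded pose follows the pose actually reached, so the small tilt picked up at the reach limit persists. A lean can therefore be built by pushing past the outer limit, where tilting the hand extends the reach. The heading must be jig -y, about -106°. First I check there is free space on that side.

```bash
python3 -c "
from h import *
for p in [(450,162),(330,140),(540,180)]:print('side',plane('side0',p,0).round(2))
for p in [(555,80),(555,300),(520,400)]:print('top',plane('top0',p,0).round(2))
print(proj('top0',[[0,0,0],[-.1,-.6,0]]))"
```

```text
side [ 0.37 -0.79  0.  ]
side [ 0.82 -0.76  0.  ]
side [ 0.08 -0.8   0.  ]
top [ 0.9  -0.83  0.  ]
top [ 0.3  -0.67 -0.  ]
top [ 0.07 -0.53  0.  ]
[[314.49772485 465.70797961]
 [551.75456046 458.46868135]]
```

{"name": "move_arm", "arguments": {
  "moves": [
    {"gripper":100,"x":0,"y":0,"z":-6,"roll":10.5},
    {"gripper":100,"x":0,"y":0,"z":-6,"roll":10.5},
    {"gripper":100,"x":0,"y":0,"z":-5,"roll":10.5},
    {"gripper":100,"x":0,"y":0,"z":0,"roll":10.5},
    {"gripper":100,"x":0,"y":0,"z":0,"roll":10.5}
  ]
}}

```text
time_s: 2.15
eef_pos: [0.0749, 0.3029, 0.3988]
eef_rot: [0.008, 0.979, 0.202, -0.003]
wrist_force: [-0.0, 0.2, 0.0]
opening: 1.002
```

{"name": "move_arm", "arguments": {
  "moves": [
    {"gripper":100,"x":0,"y":0,"z":-5,"roll":10},
    {"gripper":100,"x":0,"y":0,"z":-5,"roll":10},
    {"gripper":100,"x":0,"y":0,"z":0,"roll":10},
    {"gripper":100,"x":0,"y":0,"z":0,"roll":9.7},
    {"gripper":100,"x":0,"y":0,"z":0,"roll":0}
  ]
}}

```text
time_s: 2.78
eef_pos: [0.0752, 0.3043, 0.4981]
eef_rot: [0.009, 0.99, -0.139, -0.001]
wrist_force: [1.2, -0.5, -0.8]
opening: 1.002
```

```bash
cat > st.py <<'E'
from h import *
o=ctrl.get_obs();M=rot(o['eef_rot']);p=o['eef_pos']
J=np.array([[.9592,.2826,0],[-.2826,.9592,0],[0,0,1]])
J0=np.array([.5776,.0340,0])
def injig(p): return J.T@(np.array(p)-J0)
if __name__=='__main__':
    print('t',round(o['time_s'],2),'q',o['q'].round(3),'pos',p.round(4),'open',round(o['opening'],3),'F',o['wrist_force'].round(1))
    print('in jig mm',(injig(p)*1e3).round(1)); print('tool axes in jig (cols)\n',(J.T@M).round(3))
    print('lean',np.degrees(np.arccos(-M[2,2])).round(1))
E
python3 st.py
```

```text
t 2.77 q [ 0.951 -0.502  1.677 -0.008  1.983  1.227] pos [0.0752 0.3043 0.4981] open 1.002 F [ 1.2 -0.5 -0.8]
in jig mm [-558.3  117.3  498.1]
tool axes in jig (cols)
 [[ 1.     0.007  0.001]
 [ 0.007 -1.    -0.018]
 [ 0.001  0.018 -1.   ]]
lean 1.1
```

{"name": "move_arm", "arguments": {
  "moves": [
    {"gripper":100,"x":6,"y":0,"z":0,"roll":0},
    {"gripper":100,"x":6,"y":0,"z":0,"roll":0},
    {"gripper":100,"x":6,"y":1,"z":0,"roll":0},
    {"gripper":100,"x":6,"y":1.5,"z":0,"roll":0},
    {"gripper":100,"x":5,"y":3.5,"z":0,"roll":0}
  ]
}}

```text
time_s: 3.4
eef_pos: [0.3391, 0.1647, 0.4986]
eef_rot: [0.01, 0.99, -0.138, -0.001]
wrist_force: [0.8, 1.3, -0.1]
opening: 1.004
```

{"name": "move_arm", "arguments": {
  "moves": [
    {"gripper":100,"x":2,"y":5.5,"z":0,"roll":0},
    {"gripper":100,"x":1,"y":6,"z":0,"roll":0},
    {"gripper":100,"x":0,"y":6.2,"z":0,"roll":0},
    {"gripper":100,"x":0,"y":6.2,"z":0,"roll":0},
    {"gripper":100,"x":0,"y":6.2,"z":0,"roll":0}
  ]
}}

```text
time_s: 4.03
eef_pos: [0.2818, -0.1334, 0.5053]
eef_rot: [0.01, 0.99, -0.138, -0.0]
wrist_force: [1.8, 0.7, 0.1]
opening: 1.002
```

{"name": "move_arm", "arguments": {
  "moves": [
    {"gripper":100,"x":-1,"y":6,"z":0,"roll":0},
    {"gripper":100,"x":-2,"y":5.5,"z":0,"roll":0},
    {"gripper":100,"x":-3,"y":5,"z":0,"roll":0},
    {"gripper":100,"x":-3,"y":5,"z":0,"roll":0},
    {"gripper":100,"x":-3,"y":4,"z":0,"roll":0}
  ]
}}

```text
time_s: 4.65
eef_pos: [0.0947, -0.3448, 0.5098]
eef_rot: [0.01, 0.99, -0.139, -0.001]
wrist_force: [1.2, -0.5, 0.6]
opening: 1.0
```

```bash
python3 st.py
```

```text
t 4.65 q [-1.635 -0.416  1.601 -0.004  1.937 -1.358] pos [ 0.0947 -0.3448  0.5098] open 1.0 F [ 1.2 -0.5  0.6]
in jig mm [-356.1 -499.8  509.8]
tool axes in jig (cols)
 [[ 1.     0.008  0.001]
 [ 0.008 -1.    -0.02 ]
 [ 0.001  0.02  -1.   ]]
lean 1.1
```

{"name": "move_arm", "arguments": {
  "moves": [
    {"gripper":100,"x":-3,"y":5,"z":0,"roll":0},
    {"gripper":100,"x":-3,"y":5,"z":0,"roll":0},
    {"gripper":100,"x":-1,"y":5,"z":0,"roll":0},
    {"gripper":100,"x":0,"y":4,"z":0,"roll":0},
    {"gripper":100,"x":0,"y":3,"z":0,"roll":0}
  ]
}}

```text
time_s: 5.28
eef_pos: [-0.0325, -0.5371, 0.5131]
eef_rot: [0.009, 0.99, -0.138, -0.001]
wrist_force: [-0.3, -0.3, 0.7]
opening: 1.001
```

```bash
python3 st.py
```

```text
t 5.28 q [-1.852e+00  9.000e-03  1.243e+00  1.000e-03  1.872e+00 -1.574e+00] pos [-0.0325 -0.5371  0.5131] open 1.001 F [-0.3 -0.3  0.7]
in jig mm [-423.8 -720.2  513.1]
tool axes in jig (cols)
 [[ 1.     0.009  0.001]
 [ 0.009 -1.    -0.018]
 [ 0.001  0.018 -1.   ]]
lean 1.1
```

{"name": "move_arm", "arguments": {
  "moves": [
    {"gripper":100,"x":0,"y":0,"z":-5,"roll":0},
    {"gripper":100,"x":0,"y":0,"z":-5,"roll":0},
    {"gripper":100,"x":0,"y":0,"z":-4,"roll":0},
    {"gripper":100,"x":0,"y":0,"z":-3,"roll":0},
    {"gripper":100,"x":0,"y":2,"z":-1,"roll":0}
  ]
}}

```text
time_s: 5.9
eef_pos: [-0.0358, -0.5506, 0.6981]
eef_rot: [0.013, 0.99, -0.138, -0.001]
wrist_force: [-0.7, -0.0, 0.6]
opening: 0.999
```

```bash
python3 st.py
```

```text
t 5.9 q [-1.851e+00  2.000e-01  6.530e-01  1.000e-03  2.263e+00 -1.574e+00] pos [-0.0358 -0.5506  0.6981] open 0.999 F [-0.7 -0.   0.6]
in jig mm [-423.2 -734.1  698.1]
tool axes in jig (cols)
 [[ 1.     0.01   0.001]
 [ 0.01  -1.    -0.026]
 [ 0.001  0.026 -1.   ]]
lean 1.5
```

{"name": "move_arm", "arguments": {
  "moves": [
    {"gripper":100,"x":0,"y":3,"z":-2,"roll":0},
    {"gripper":100,"x":0,"y":3,"z":-2,"roll":0},
    {"gripper":100,"x":0,"y":3,"z":-2,"roll":0},
    {"gripper":100,"x":0,"y":3,"z":-2,"roll":0}
  ]
}}

```text
time_s: 6.4
eef_pos: [-0.065, -0.6182, 0.7202]
eef_rot: [0.032, 0.99, -0.139, -0.0]
wrist_force: [0.6, 0.2, 0.3]
opening: 1.005
```

```bash
python3 st.py
```

```text
t 6.4 q [-1.871  0.431  0.298  0.014  2.349 -1.582] pos [-0.065  -0.6182  0.7202] open 1.005 F [0.6 0.2 0.3]
in jig mm [-432.1 -807.2  720.2]
tool axes in jig (cols)
 [[ 1.     0.007  0.009]
 [ 0.008 -0.998 -0.064]
 [ 0.008  0.064 -0.998]]
lean 3.7
```

{"name": "move_arm", "arguments": {
  "moves": [
    {"gripper":100,"x":0,"y":5,"z":-3.5,"roll":0},
    {"gripper":100,"x":0,"y":5,"z":-3.5,"roll":0},
    {"gripper":100,"x":0,"y":5,"z":-3.5,"roll":0}
  ]
}}

```text
time_s: 6.78
eef_pos: [-0.0928, -0.6524, 0.7185]
eef_rot: [0.081, 0.987, -0.14, 0.0]
wrist_force: [-0.1, -0.2, -0.9]
opening: 1.006
```

```bash
python3 st.py
```

```text
t 6.78 q [-1.907  0.44   0.298  0.041  2.244 -1.598] pos [-0.0928 -0.6524  0.7185] open 1.006 F [-0.1 -0.2 -0.9]
in jig mm [-449.1 -847.8  718.5]
tool axes in jig (cols)
 [[ 1.     0.003  0.024]
 [ 0.007 -0.987 -0.16 ]
 [ 0.023  0.16  -0.987]]
lean 9.3
```

{"name": "move_arm", "arguments": {
  "moves": [
    {"gripper":100,"x":0.8,"y":5.5,"z":-3,"roll":0},
    {"gripper":100,"x":0.8,"y":5.5,"z":-3,"roll":0},
    {"gripper":100,"x":0.8,"y":5.5,"z":-3,"roll":0},
    {"gripper":100,"x":0.8,"y":5.5,"z":-3,"roll":0},
    {"gripper":100,"x":0.8,"y":5.5,"z":-3,"roll":0}
  ]
}}

```text
time_s: 7.4
eef_pos: [-0.1006, -0.7162, 0.7259]
eef_rot: [0.171, 0.976, -0.138, 0.0]
wrist_force: [0.2, -0.0, 0.1]
opening: 1.001
```

```bash
python3 st.py
```

```text
t 7.4 q [-1.903  0.451  0.298  0.073  2.053 -1.577] pos [-0.1006 -0.7162  0.7259] open 1.001 F [ 0.2 -0.   0.1]
in jig mm [-438.5 -911.2  725.9]
tool axes in jig (cols)
 [[ 0.999 -0.003  0.05 ]
 [ 0.014 -0.943 -0.334]
 [ 0.048  0.334 -0.941]]
lean 19.7
```

{"name": "move_arm", "arguments": {
  "moves": [
    {"gripper":100,"x":-0.8,"y":5.3,"z":-3.3,"roll":0},
    {"gripper":100,"x":-0.8,"y":5.3,"z":-3.3,"roll":0},
    {"gripper":100,"x":-0.8,"y":5.3,"z":-3.3,"roll":0},
    {"gripper":100,"x":-0.8,"y":5.3,"z":-3.3,"roll":0}
  ]
}}

```text
time_s: 7.9
eef_pos: [-0.1568, -0.7192, 0.771]
eef_rot: [0.245, 0.96, -0.137, -0.003]
wrist_force: [-0.2, -0.1, 0.4]
opening: 1.0
```

```bash
python3 st.py
```

```text
t 7.9 q [-2.004  0.408  0.299  0.142  1.953 -1.635] pos [-0.1568 -0.7192  0.771 ] open 1.0 F [-0.2 -0.1  0.4]
in jig mm [-491.5 -930.   771. ]
tool axes in jig (cols)
 [[ 0.998 -0.013  0.063]
 [ 0.019 -0.882 -0.471]
 [ 0.062  0.471 -0.88 ]]
lean 28.4
```

{"name": "move_arm", "arguments": {
  "moves": [
    {"gripper":100,"x":-1.5,"y":5.5,"z":-2.5,"roll":0},
    {"gripper":100,"x":-1.5,"y":5.5,"z":-2.5,"roll":0},
    {"gripper":100,"x":-1.5,"y":5.5,"z":-2.5,"roll":0}
  ]
}}

```text
time_s: 8.28
eef_pos: [-0.2118, -0.7223, 0.7998]
eef_rot: [0.3, 0.944, -0.136, -0.008]
wrist_force: [-0.6, -0.6, 0.1]
opening: 1.003
```

```bash
python3 st.py
```

```text
t 8.28 q [-2.1    0.39   0.299  0.212  1.868 -1.691] pos [-0.2118 -0.7223  0.7998] open 1.003 F [-0.6 -0.6  0.1]
in jig mm [-543.5 -948.6  799.8]
tool axes in jig (cols)
 [[ 0.998 -0.02   0.066]
 [ 0.021 -0.823 -0.568]
 [ 0.066  0.568 -0.82 ]]
lean 34.9
```

Lean is now 35°. A section check of the body against the bar on the arc shows 42° clears better, so I'll add a few more rows.

{"name": "move_arm", "arguments": {
  "moves": [
    {"gripper":100,"x":-1,"y":5.5,"z":-2.5,"roll":0},
    {"gripper":100,"x":-1,"y":5.5,"z":-2.5,"roll":0},
    {"gripper":100,"x":-1,"y":5.5,"z":-2.5,"roll":0},
    {"gripper":100,"x":-1,"y":5.5,"z":-2.5,"roll":0}
  ]
}}

```text
time_s: 8.78
eef_pos: [-0.2518, -0.7119, 0.8568]
eef_rot: [0.373, 0.918, -0.135, -0.019]
wrist_force: [-0.3, -0.0, -0.2]
opening: 1.0
```

```bash
python3 st.py
```

```text
t 8.78 q [-2.19   0.344  0.299  0.293  1.771 -1.73 ] pos [-0.2518 -0.7119  0.8568] open 1.0 F [-0.3 -0.  -0.2]
in jig mm [-584.7 -949.9  856.8]
tool axes in jig (cols)
 [[ 0.998 -0.029  0.061]
 [ 0.021 -0.723 -0.69 ]
 [ 0.065  0.69  -0.721]]
lean 43.9
```

```bash
cat > go.py <<'E'
import sys
from st import *
# python3 go.py x,y,z [x,y,z ...] jig mm waypoints -> tool shifts (cm) per leg
T=(J.T@M); cur=injig(p)*1e3
for w in sys.argv[1:]:
    w=np.array(eval(w),float); d=T.T@(w-cur)/10; n=int(np.ceil(np.linalg.norm(d)/6.0)); print(w,'rows',n,'each',(d/n).round(2),'total',d.round(2)); cur=w
E
python3 go.py -230,-500,560 -200,-180,480 -7,30,420
```

```text
[-230. -500.  560.] rows 11 each [ 3.13 -4.91 -0.68] total [ 34.42 -54.06  -7.46]
[-200. -180.  480.] rows 6 each [ 0.53 -4.79 -2.69] total [  3.16 -28.76 -16.13]
[ -7.  30. 420.] rows 5 each [ 3.86 -3.98 -1.8 ] total [ 19.31 -19.9   -8.98]
```

{"name": "move_arm", "arguments": {
  "moves": [
    {"gripper":100,"x":3.1,"y":-4.9,"z":-0.7,"roll":0},
    {"gripper":100,"x":3.1,"y":-4.9,"z":-0.7,"roll":0},
    {"gripper":100,"x":3.1,"y":-4.9,"z":-0.7,"roll":0},
    {"gripper":100,"x":3.1,"y":-4.9,"z":-0.7,"roll":0},
    {"gripper":100,"x":3.1,"y":-4.9,"z":-0.7,"roll":0}
  ]
}}

```text
time_s: 9.4
eef_pos: [-0.0467, -0.5654, 0.729]
eef_rot: [0.373, 0.918, -0.135, -0.019]
wrist_force: [1.3, -1.4, 0.3]
opening: 1.0
```

{"name": "move_arm", "arguments": {
  "moves": [
    {"gripper":100,"x":3.1,"y":-4.9,"z":-0.7,"roll":0},
    {"gripper":100,"x":3.1,"y":-4.9,"z":-0.7,"roll":0},
    {"gripper":100,"x":3.1,"y":-4.9,"z":-0.7,"roll":0},
    {"gripper":100,"x":3.1,"y":-4.9,"z":-0.7,"roll":0},
    {"gripper":100,"x":3.1,"y":-4.9,"z":-0.7,"roll":0}
  ]
}}

```text
time_s: 10.02
eef_pos: [0.164, -0.4141, 0.5961]
eef_rot: [0.373, 0.918, -0.135, -0.018]
wrist_force: [-0.1, -1.0, -0.4]
opening: 1.001
```

```bash
python3 st.py; python3 go.py -230,-500,560 -200,-180,480 -7,30,420
```

```text
t 10.03 q [-1.187 -0.58   1.702 -0.398  1.359 -0.944] pos [ 0.164  -0.4141  0.5961] open 1.001 F [-0.1 -1.  -0.4]
in jig mm [-270.1 -546.7  596.1]
tool axes in jig (cols)
 [[ 0.997 -0.032  0.063]
 [ 0.021 -0.723 -0.69 ]
 [ 0.068  0.69  -0.721]]
lean 43.9
[-230. -500.  560.] rows 2 each [ 1.93 -3.   -0.18] total [ 3.85 -5.99 -0.37]
[-200. -180.  480.] rows 6 each [ 0.52 -4.79 -2.69] total [  3.12 -28.76 -16.12]
[ -7.  30. 420.] rows 5 each [ 3.86 -3.99 -1.79] total [ 19.28 -19.94  -8.94]
```

{"name": "move_arm", "arguments": {
  "moves": [
    {"gripper":100,"x":4,"y":-4,"z":-1,"roll":0},
    {"gripper":100,"x":4,"y":-4,"z":-1,"roll":0},
    {"gripper":100,"x":2,"y":-5,"z":-2.5,"roll":0},
    {"gripper":100,"x":1,"y":-5,"z":-2.5,"roll":0},
    {"gripper":100,"x":1,"y":-5,"z":-2.5,"roll":0}
  ]
}}

```text
time_s: 10.65
eef_pos: [0.3461, -0.2227, 0.5142]
eef_rot: [0.372, 0.918, -0.135, -0.018]
wrist_force: [1.7, -0.7, 0.4]
opening: 1.002
```

```bash
python3 st.py; python3 go.py -7,30,420 -7,10,210
```

```text
t 10.65 q [-0.325 -0.352  1.72  -0.756  1.628 -0.136] pos [ 0.3461 -0.2227  0.5142] open 1.002 F [ 1.7 -0.7  0.4]
in jig mm [-149.5 -311.6  514.2]
tool axes in jig (cols)
 [[ 0.997 -0.031  0.064]
 [ 0.022 -0.725 -0.688]
 [ 0.068  0.688 -0.723]]
lean 43.7
[ -7.  30. 420.] rows 7 each [ 2.05 -4.53 -2.25] total [ 14.33 -31.7  -15.77]
[ -7.  10. 210.] rows 4 each [-0.37 -3.25  4.14] total [ -1.47 -12.99  16.56]
```

{"name": "move_arm", "arguments": {
  "moves": [
    {"gripper":100,"x":2,"y":-4.5,"z":-2.2,"roll":0},
    {"gripper":100,"x":2,"y":-4.5,"z":-2.2,"roll":0},
    {"gripper":100,"x":2,"y":-4.5,"z":-2.2,"roll":0},
    {"gripper":100,"x":2,"y":-4.5,"z":-2.2,"roll":0},
    {"gripper":100,"x":2,"y":-4.5,"z":-2.2,"roll":0}
  ]
}}

```text
time_s: 11.28
eef_pos: [0.5102, -0.02, 0.4454]
eef_rot: [0.371, 0.919, -0.135, -0.018]
wrist_force: [-0.0, -1.5, 1.2]
opening: 1.0
```

```bash
python3 st.py; python3 go.py -7,40,380 -7,10,210
```

```text
t 11.28 q [ 0.138  0.132  1.411 -0.738  1.818  0.323] pos [ 0.5102 -0.02    0.4454] open 1.0 F [-0.  -1.5  1.2]
in jig mm [-49.4 -70.8 445.4]
tool axes in jig (cols)
 [[ 0.997 -0.03   0.063]
 [ 0.022 -0.726 -0.687]
 [ 0.067  0.687 -0.724]]
lean 43.6
[ -7.  40. 380.] rows 3 each [ 1.34 -4.22 -0.87] total [  4.03 -12.67  -2.61]
[ -7.  10. 210.] rows 3 each [-0.4  -3.16  4.79] total [-1.2  -9.49 14.37]
```

{"name": "move_arm", "arguments": {
  "moves": [
    {"gripper":100,"x":1.3,"y":-4.2,"z":-0.9,"roll":0},
    {"gripper":100,"x":1.3,"y":-4.2,"z":-0.9,"roll":0},
    {"gripper":100,"x":1.3,"y":-4.2,"z":-0.9,"roll":0},
    {"gripper":100,"x":0,"y":0,"z":0,"roll":0}
  ]
}}

```text
time_s: 11.78
eef_pos: [0.5803, 0.0747, 0.3773]
eef_rot: [0.372, 0.919, -0.133, -0.021]
wrist_force: [0.9, -0.9, 0.2]
opening: 1.002
```

```bash
python3 st.py; python3 go.py -7,10,210;python3 - <<'E'
from h import *
snap('wrist','w1')
E
```

```text
t 11.78 q [ 0.264  0.395  1.224 -0.698  1.848  0.467] pos [0.5803 0.0747 0.3773] open 1.002 F [ 0.9 -0.9  0.2]
in jig mm [ -8.9  39.8 377.3]
tool axes in jig (cols)
 [[ 0.998 -0.025  0.06 ]
 [ 0.023 -0.725 -0.689]
 [ 0.061  0.689 -0.723]]
lean 43.7
[ -7.  10. 210.] rows 3 each [-0.3  -3.12  4.72] total [-0.89 -9.36 14.15]
```

View pics/w1.png

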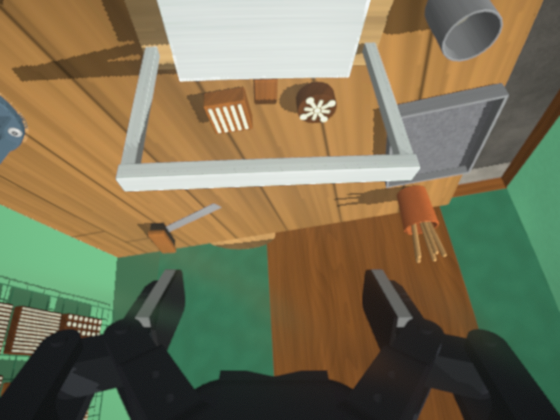

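The wrist view shows the brown tongue at columns 253–277, rows 80–103, and the hood's free edge at row 78 (178–350). I check these against the jig estimate.

Run:
```python
from h import *
from st import injig
for p,h in [((178,81),.107),((351,77),.107),((254,103),.112),((277,103),.112),((265,91),.112)]:
    print(p,(injig(plane('w1',p,h))*1e3).round(1))
```

```text
(178, 81) [-105.8  -69.3  107. ]
(351, 77) [106.8 -69.6 107. ]
(254, 103) [ -14.9 -104.3  112. ]
(277, 103) [  15.3 -105.4  112. ]
(265, 91) [ -0.5 -84.7 112. ]
```

{"name": "move_arm", "arguments": {
  "moves": [
    {"gripper":100,"x":-0.3,"y":-3.1,"z":4.7,"roll":0},
    {"gripper":100,"x":-0.3,"y":-3.1,"z":4.7,"roll":0},
    {"gripper":100,"x":-0.3,"y":-3.1,"z":4.7,"roll":0},
    {"gripper":100,"x":0,"y":0,"z":0,"roll":0}
  ]
}}

```text
time_s: 12.32
eef_pos: [0.5711, 0.0422, 0.2118]
eef_rot: [0.373, 0.918, -0.134, -0.023]
wrist_force: [-0.2, 0.5, -0.1]
opening: 1.003
```

```bash
python3 st.py; python3 go.py 1,-99,93
```

```text
t 12.32 q [ 0.22   0.487  1.439 -0.683  1.588  0.632] pos [0.5711 0.0422 0.2118] open 1.003 F [-0.2  0.5 -0.1]
in jig mm [ -8.5   6.  211.8]
tool axes in jig (cols)
 [[ 0.998 -0.027  0.056]
 [ 0.019 -0.723 -0.69 ]
 [ 0.059  0.69  -0.721]]
lean 43.8
[  1. -99.  93.] rows 3 each [ 0.02 -0.21  5.29] total [ 0.05 -0.63 15.87]
```

{"name": "move_arm", "arguments": {
  "moves": [
    {"gripper":100,"x":0,"y":-0.2,"z":5.5,"roll":0},
    {"gripper":100,"x":0,"y":-0.2,"z":5,"roll":0},
    {"gripper":100,"x":0,"y":-0.1,"z":3,"roll":0},
    {"gripper":100,"x":0,"y":0,"z":2.8,"roll":0},
    {"gripper":100,"x":0,"y":0,"z":0,"roll":0}
  ]
}}

```text
time_s: 12.95
eef_pos: [0.5538, -0.0643, 0.0955]
eef_rot: [0.372, 0.918, -0.136, -0.018]
wrist_force: [0.0, -0.1, 0.0]
opening: 0.994
```

```bash
python3 st.py; python3 go.py 1,-103,91;python3 - <<'E'
from h import *
snap('wrist','w2')
E
```

```text
t 12.95 q [ 0.057  0.548  1.623 -0.767  1.302  0.693] pos [ 0.5538 -0.0643  0.0955] open 0.994 F [ 0.  -0.1  0. ]
in jig mm [   4.9 -101.    95.5]
tool axes in jig (cols)
 [[ 0.997 -0.033  0.062]
 [ 0.019 -0.725 -0.688]
 [ 0.068  0.688 -0.723]]
lean 43.7
[   1. -103.   91.] rows 1 each [-0.43 -0.15  0.44] total [-0.43 -0.15  0.44]
```

View pics/w2.png

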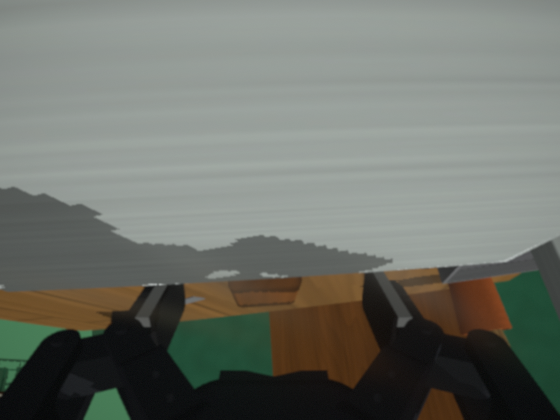

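The tongue sits between the fingers at about (265,291). A small correction, then I close.

{"name": "move_arm", "arguments": {
  "moves": [
    {"gripper":100,"x":-0.4,"y":-0.1,"z":0.4,"roll":0},
    {"gripper":20,"x":0,"y":0,"z":0,"roll":0},
    {"gripper":20,"x":0,"y":0,"z":0,"roll":0},
    {"gripper":20,"x":0,"y":0,"z":0,"roll":0},
    {"gripper":20,"x":0,"y":0,"z":0,"roll":0}
  ]
}}

```text
time_s: 13.62
eef_pos: [0.5503, -0.0638, 0.09]
eef_rot: [0.371, 0.918, -0.135, -0.017]
wrist_force: [6.3, 1.3, -0.8]
opening: 0.343
```

{"name": "move_arm", "arguments": {
  "moves": [
    {"gripper":15,"x":0,"y":0,"z":0,"roll":0},
    {"gripper":15,"x":0,"y":0,"z":0,"roll":0}
  ]
}}

```text
time_s: 13.88
eef_pos: [0.5502, -0.0639, 0.09]
eef_rot: [0.371, 0.918, -0.135, -0.018]
wrist_force: [5.1, 1.6, 1.4]
opening: 0.345
```

```bash
python3 st.py
```

```text
t 13.88 q [ 0.057  0.55   1.635 -0.769  1.29   0.701] pos [ 0.5502 -0.0639  0.09  ] open 0.345 F [5.1 1.6 1.4]
in jig mm [   1.4 -101.6   90. ]
tool axes in jig (cols)
 [[ 0.997 -0.032  0.064]
 [ 0.021 -0.726 -0.687]
 [ 0.068  0.687 -0.724]]
lean 43.6
```

The opening of 29 mm matches the 30 mm tongue, so it is held. I compute the arc in tool axes.

```bash
cat > arc.py <<'E'
import sys
from st import *
T=J.T@M; g=injig(p)*1e3-19*T[:,2]; H=np.array([0,85,105.])
r=np.hypot(g[1]-85,g[2]-105); th=np.degrees(np.arctan2(g[2]-105,85-g[1]))
print('r',r.round(1),'theta',th.round(1))
cur=g.copy()
for a in map(float,sys.argv[1:]):
    n=np.array([0,85-173.5*np.cos(np.radians(a)),105+173.5*np.sin(np.radians(a))]); n[0]=g[0]
    print(a,(T.T@(n-cur)/10).round(2)); cur=n
E
python3 arc.py 4 10 17 24 32 40 48 56 64 72 80 88 96 103 110
```

```text
r 173.6 theta -0.4
4.0 [ 0.09  0.88 -1.  ]
10.0 [ 0.13  1.08 -1.46]
17.0 [ 0.15  1.06 -1.83]
24.0 [ 0.15  0.82 -1.95]
32.0 [ 0.17  0.64 -2.33]
40.0 [ 0.16  0.31 -2.39]
48.0 [ 0.15 -0.03 -2.42]
56.0 [ 0.14 -0.36 -2.39]
64.0 [ 0.13 -0.69 -2.32]
72.0 [ 0.11 -1.01 -2.2 ]
80.0 [ 0.09 -1.3  -2.04]
88.0 [ 0.07 -1.57 -1.84]
96.0 [ 0.05 -1.81 -1.6 ]
103.0 [ 0.02 -1.76 -1.18]
110.0 [ 0.   -1.89 -0.96]
```

{"name": "move_arm", "arguments": {
  "moves": [
    {"gripper":15,"x":0.1,"y":0.9,"z":-1,"roll":0},
    {"gripper":15,"x":0.1,"y":1.1,"z":-1.5,"roll":0},
    {"gripper":15,"x":0.15,"y":1.05,"z":-1.8,"roll":0},
    {"gripper":15,"x":0.15,"y":0.8,"z":-1.95,"roll":0},
    {"gripper":15,"x":0,"y":0,"z":0,"roll":0}
  ]
}}

```text
time_s: 14.5
eef_pos: [0.5543, -0.0493, 0.1622]
eef_rot: [0.371, 0.918, -0.135, -0.017]
wrist_force: [7.4, -3.8, -4.2]
opening: 0.341
```

```bash
python3 st.py; python3 arc.py 32 40 48 56 64
```

```text
t 14.5 q [ 0.081  0.453  1.6   -0.74   1.4    0.624] pos [ 0.5543 -0.0493  0.1622] open 0.341 F [ 7.4 -3.8 -4.2]
in jig mm [  1.2 -86.5 162.2]
tool axes in jig (cols)
 [[ 0.997 -0.031  0.065]
 [ 0.022 -0.726 -0.687]
 [ 0.068  0.687 -0.723]]
lean 43.7
r 173.6 theta 24.1
32.0 [ 0.17  0.62 -2.3 ]
40.0 [ 0.17  0.31 -2.39]
48.0 [ 0.16 -0.02 -2.42]
56.0 [ 0.14 -0.36 -2.39]
64.0 [ 0.13 -0.69 -2.32]
```

Forces are small and the radius is being held, so I continue.

{"name": "move_arm", "arguments": {
  "moves": [
    {"gripper":15,"x":0.15,"y":0.6,"z":-2.3,"roll":0},
    {"gripper":15,"x":0.15,"y":0.3,"z":-2.4,"roll":0},
    {"gripper":15,"x":0.15,"y":0,"z":-2.4,"roll":0},
    {"gripper":15,"x":0.15,"y":-0.35,"z":-2.4,"roll":0},
    {"gripper":15,"x":0.15,"y":-0.7,"z":-2.3,"roll":0}
  ]
}}

```text
time_s: 15.12
eef_pos: [0.5771, 0.0287, 0.2454]
eef_rot: [0.373, 0.918, -0.134, -0.019]
wrist_force: [8.1, -4.7, -6.9]
opening: 0.342
```

```bash
python3 st.py; python3 arc.py 72 80 88 96 103 110
```

```text
t 15.12 q [ 0.199  0.448  1.421 -0.694  1.614  0.582] pos [0.5771 0.0287 0.2454] open 0.342 F [ 8.1 -4.7 -6.9]
in jig mm [  1.1  -5.3 245.4]
tool axes in jig (cols)
 [[ 0.998 -0.029  0.062]
 [ 0.022 -0.724 -0.689]
 [ 0.065  0.689 -0.722]]
lean 43.8
r 172.3 theta 63.4
72.0 [ 0.12 -0.95 -2.41]
80.0 [ 0.09 -1.3  -2.04]
88.0 [ 0.07 -1.57 -1.84]
96.0 [ 0.05 -1.81 -1.61]
103.0 [ 0.02 -1.75 -1.19]
110.0 [ 0.01 -1.89 -0.97]
```

{"name": "move_arm", "arguments": {
  "moves": [
    {"gripper":15,"x":0.1,"y":-1,"z":-2.25,"roll":0},
    {"gripper":15,"x":0.1,"y":-1.3,"z":-2.05,"roll":0},
    {"gripper":15,"x":0.05,"y":-1.55,"z":-1.85,"roll":0},
    {"gripper":15,"x":0.05,"y":-1.8,"z":-1.6,"roll":0},
    {"gripper":15,"x":0,"y":0,"z":0,"roll":0}
  ]
}}

```text
time_s: 15.75
eef_pos: [0.6039, 0.1198, 0.2625]
eef_rot: [0.373, 0.918, -0.134, -0.019]
wrist_force: [9.2, -2.6, 2.6]
opening: 0.343
```

```bash
python3 st.py; python3 arc.py 103 109
```

```text
t 15.75 q [ 0.317  0.564  1.217 -0.66   1.754  0.616] pos [0.6039 0.1198 0.2625] open 0.343 F [ 9.2 -2.6  2.6]
in jig mm [  1.   89.7 262.5]
tool axes in jig (cols)
 [[ 0.998 -0.028  0.062]
 [ 0.023 -0.724 -0.69 ]
 [ 0.064  0.689 -0.722]]
lean 43.8
r 172.1 theta 95.9
103.0 [ 0.03 -1.68 -1.31]
109.0 [ 0.01 -1.61 -0.84]
```

{"name": "move_arm", "arguments": {
  "moves": [
    {"gripper":15,"x":0,"y":-1.7,"z":-1.3,"roll":0},
    {"gripper":15,"x":0,"y":-1.7,"z":-0.9,"roll":0},
    {"gripper":15,"x":0,"y":0,"z":0,"roll":0},
    {"gripper":15,"x":0,"y":0,"z":0,"roll":0}
  ]
}}

```text
time_s: 16.25
eef_pos: [0.615, 0.157, 0.2542]
eef_rot: [0.372, 0.918, -0.135, -0.019]
wrist_force: [9.9, -3.2, -3.2]
opening: 0.342
```

```bash
python3 st.py; python3 arc.py
```

```text
t 16.25 q [ 0.359  0.632  1.131 -0.646  1.793  0.641] pos [0.615  0.157  0.2542] open 0.342 F [ 9.9 -3.2 -3.2]
in jig mm [  1.1 128.5 254.2]
tool axes in jig (cols)
 [[ 0.998 -0.03   0.062]
 [ 0.021 -0.725 -0.689]
 [ 0.065  0.688 -0.722]]
lean 43.7
r 172.5 theta 109.2
```

{"name": "move_arm", "arguments": {
  "moves": [
    {"gripper":100,"x":0,"y":0,"z":0,"roll":0},
    {"gripper":100,"x":0,"y":0,"z":0,"roll":0},
    {"gripper":100,"x":0,"y":0,"z":0,"roll":0},
    {"gripper":100,"x":0,"y":0,"z":0,"roll":0},
    {"gripper":100,"x":0,"y":0,"z":-1,"roll":0}
  ]
}}

```text
time_s: 16.88
eef_pos: [0.615, 0.165, 0.263]
eef_rot: [0.372, 0.918, -0.135, -0.02]
wrist_force: [-0.1, -0.0, -0.2]
opening: 1.0
```

{"name": "move_arm", "arguments": {
  "moves": [
    {"gripper":100,"x":0,"y":0,"z":-3,"roll":0},
    {"gripper":100,"x":0,"y":0,"z":-5,"roll":0},
    {"gripper":100,"x":0,"y":0,"z":-5,"roll":0},
    {"gripper":100,"x":0,"y":0,"z":-5,"roll":0},
    {"gripper":100,"x":0,"y":0,"z":0,"roll":0}
  ]
}}

```text
time_s: 17.5
eef_pos: [0.64, 0.2902, 0.3971]
eef_rot: [0.37, 0.919, -0.135, -0.016]
wrist_force: [1.1, -0.3, -0.2]
opening: 1.001
```

```bash
python3 st.py
python3 - <<'E'
from h import *
snap('top','top2');snap('side','side2')
a=cv2.imread('pics/top2.png')[120:320,190:380];b=cv2.imread('pics/side2.png')[100:340,180:420]
a=cv2.resize(a,(380,400),interpolation=cv2.INTER_CUBIC);b=cv2.resize(b,(400,400),interpolation=cv2.INTER_CUBIC)
cv2.imwrite('pics/c2.png',np.hstack([a,b]))
E
```

```text
t 17.5 q [ 0.499  0.814  0.565 -0.701  2.173  0.504] pos [0.64   0.2902 0.3971] open 1.001 F [ 1.1 -0.3 -0.2]
in jig mm [-12.6 263.4 397.1]
tool axes in jig (cols)
 [[ 0.997 -0.032  0.068]
 [ 0.023 -0.729 -0.684]
 [ 0.071  0.684 -0.726]]
lean 43.4
```

View pics/c2.png

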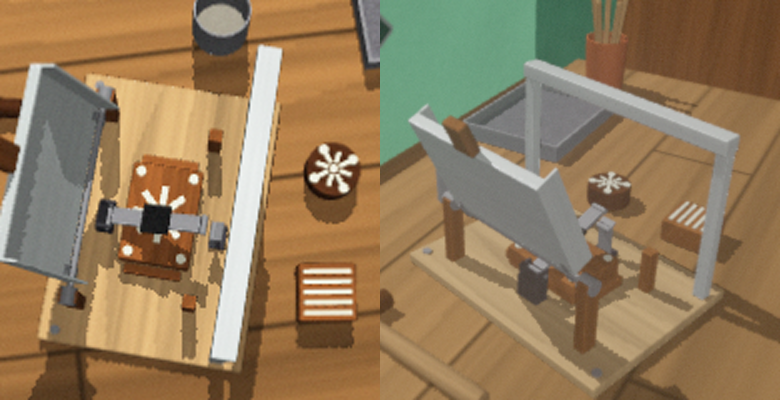

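The hood stands open. The pad is at crop (155,219), which is full-image pixel (267.5,229.5); the strap runs down the middle of the block. Next I locate the clamp and take the lean out again on the +y side.

```bash
python3 - <<'E'
from h import *
from st import injig
a=cv2.imread('pics/top2.png'); s=a[215:245,255:282]; m=(s.max(2)<45).astype(np.uint8)
n,l,st_,c=cv2.connectedComponentsWithStats(m); i=1+st_[1:,4].argmax(); px=c[i]+[255,215]
P=injig(plane('top2',px,.082))*1e3; print('pad',px,st_[i],P.round(1))
print('catch',(injig(plane('top2',(190+218/2,120+235/2),.065))*1e3).round(1),'pivot',(injig(plane('top2',(190+105/2,120+215/2),.055))*1e3).round(1))
w=a[190:265,245:290]; m=(w.min(2)>170).astype(np.uint8)
print('block end dots ~', (injig(plane('top2',(190+161/2,120+219/2),.045))*1e3).round(1))
E
python3 go.py -300,330,480 -640,300,640
```

```text
pad [267.5027933  229.54189944] [  5   8  15  14 179] [-13.3   3.7  82. ]
catch [-17.5 -71.8  65. ] pivot [-14.   64.5  55. ]
block end dots ~ [-6.4 -1.7 45. ]
[-300.  330.  480.] rows 6 each [-4.66  0.3  -2.14] total [-27.99   1.8  -12.85]
[-640.  300.  640.] rows 7 each [-4.71  2.02 -1.66] total [-32.94  14.17 -11.63]
```

{"name": "move_arm", "arguments": {
  "moves": [
    {"gripper":100,"x":-4.6,"y":0.3,"z":-2.1,"roll":0},
    {"gripper":100,"x":-4.6,"y":0.3,"z":-2.1,"roll":0},
    {"gripper":100,"x":-4.6,"y":0.3,"z":-2.1,"roll":0},
    {"gripper":100,"x":-4.6,"y":0.3,"z":-2.1,"roll":0},
    {"gripper":50,"x":-4.6,"y":0.3,"z":-2.1,"roll":0}
  ]
}}

```text
time_s: 18.23
eef_pos: [0.4275, 0.4074, 0.4638]
eef_rot: [0.373, 0.918, -0.135, -0.02]
wrist_force: [0.2, 0.9, -0.0]
opening: 0.82
```

{"name": "move_arm", "arguments": {
  "moves": [
    {"gripper":0,"x":-4.7,"y":2,"z":-1.7,"roll":0},
    {"gripper":0,"x":-4.7,"y":2,"z":-1.7,"roll":0},
    {"gripper":0,"x":-4.7,"y":2,"z":-1.7,"roll":0},
    {"gripper":0,"x":-4.7,"y":2,"z":-1.7,"roll":0},
    {"gripper":0,"x":-4.7,"y":2,"z":-1.7,"roll":0}
  ]
}}

```text
time_s: 18.85
eef_pos: [0.1898, 0.4566, 0.5771]
eef_rot: [0.372, 0.918, -0.135, -0.019]
wrist_force: [-0.7, -0.0, 1.5]
opening: 0.001
```

```bash
python3 st.py; python3 go.py -640,300,640
```

```text
t 18.85 q [ 1.071  0.449  0.766 -0.432  2.627  1.063] pos [0.1898 0.4566 0.5771] open 0.001 F [-0.7 -0.   1.5]
in jig mm [-491.4  295.7  577.1]
tool axes in jig (cols)
 [[ 0.998 -0.03   0.062]
 [ 0.021 -0.725 -0.689]
 [ 0.066  0.688 -0.722]]
lean 43.7
[-640.  300.  640.] rows 3 each [-4.8   1.49 -1.92] total [-14.41   4.48  -5.76]
```

{"name": "move_arm", "arguments": {
  "moves": [
    {"gripper":0,"x":-4.8,"y":-0.8,"z":-0.2,"roll":0},
    {"gripper":0,"x":-4.8,"y":-0.5,"z":-0.5,"roll":0},
    {"gripper":0,"x":-4.8,"y":-1,"z":-0.5,"roll":0}
  ]
}}

```text
time_s: 19.23
eef_pos: [0.059, 0.5102, 0.5448]
eef_rot: [0.365, 0.921, -0.135, -0.016]
wrist_force: [0.1, 0.5, 0.9]
opening: 0.001
```

```bash
python3 st.py
```

```text
t 19.23 q [ 1.271  0.486  0.77  -0.151  2.625  1.46 ] pos [0.059  0.5102 0.5448] open 0.001 F [0.1 0.5 0.9]
in jig mm [-632.   310.3  544.8]
tool axes in jig (cols)
 [[ 0.997 -0.03   0.066]
 [ 0.022 -0.736 -0.677]
 [ 0.069  0.677 -0.733]]
lean 42.8
```

{"name": "move_arm", "arguments": {
  "moves": [
    {"gripper":0,"x":0,"y":0,"z":-6,"roll":0},
    {"gripper":0,"x":0,"y":0,"z":-6,"roll":0},
    {"gripper":0,"x":0,"y":0,"z":-6,"roll":0}
  ]
}}

```text
time_s: 19.6
eef_pos: [0.0823, 0.5547, 0.5665]
eef_rot: [0.308, 0.942, -0.133, -0.003]
wrist_force: [-0.2, 0.9, 0.7]
opening: -0.002
```

```bash
python3 st.py
```

```text
t 19.6 q [ 1.265  0.57   0.559 -0.187  2.625  1.413] pos [0.0823 0.5547 0.5665] open -0.002 F [-0.2  0.9  0.7]
in jig mm [-622.3  359.5  566.5]
tool axes in jig (cols)
 [[ 0.997 -0.02   0.08 ]
 [ 0.03  -0.814 -0.58 ]
 [ 0.077  0.581 -0.81 ]]
lean 35.9
```

{"name": "move_arm", "arguments": {
  "moves": [
    {"gripper":0,"x":-1,"y":-2,"z":-5.5,"roll":0},
    {"gripper":0,"x":-1,"y":-2,"z":-5.5,"roll":0},
    {"gripper":0,"x":-1,"y":-2,"z":-5.5,"roll":0},
    {"gripper":0,"x":-1,"y":-2,"z":-5.5,"roll":0},
    {"gripper":0,"x":-1,"y":-2,"z":-5.5,"roll":0}
  ]
}}

```text
time_s: 20.23
eef_pos: [0.0621, 0.6133, 0.5807]
eef_rot: [0.238, 0.962, -0.133, 0.006]
wrist_force: [-1.0, -0.7, 0.3]
opening: -0.002
```

```bash
python3 st.py
```

```text
t 20.23 q [ 1.313  0.688  0.301 -0.135  2.626  1.486] pos [0.0621 0.6133 0.5807] open -0.002 F [-1.  -0.7  0.3]
in jig mm [-658.2  409.9  580.7]
tool axes in jig (cols)
 [[ 0.997 -0.008  0.079]
 [ 0.029 -0.889 -0.456]
 [ 0.074  0.457 -0.886]]
lean 27.6
```

{"name": "move_arm", "arguments": {
  "moves": [
    {"gripper":0,"x":-1,"y":-5,"z":-3.5,"roll":0},
    {"gripper":0,"x":-1,"y":-5,"z":-3.5,"roll":0},
    {"gripper":0,"x":-1,"y":-5,"z":-3.5,"roll":0},
    {"gripper":0,"x":-1,"y":-5,"z":-3.5,"roll":0},
    {"gripper":0,"x":-1,"y":-5,"z":-3.5,"roll":0}
  ]
}}

```text
time_s: 20.85
eef_pos: [0.0523, 0.6356, 0.5333]
eef_rot: [0.27, 0.953, -0.138, -0.017]
wrist_force: [-0.2, 0.0, 0.8]
opening: -0.001
```

```bash
python3 st.py
```

```text
t 20.85 q [ 1.316  0.764  0.299 -0.051  2.626  1.565] pos [0.0523 0.6356 0.5333] open -0.001 F [-0.2  0.   0.8]
in jig mm [-673.9  428.6  533.3]
tool axes in jig (cols)
 [[ 0.999 -0.012  0.042]
 [ 0.012 -0.854 -0.52 ]
 [ 0.042  0.52  -0.853]]
lean 31.4
```

{"name": "move_arm", "arguments": {
  "moves": [
    {"gripper":0,"x":0,"y":3,"z":-5,"roll":0},
    {"gripper":0,"x":0,"y":3,"z":-5,"roll":0},
    {"gripper":0,"x":0,"y":3,"z":-5,"roll":0}
  ]
}}

```text
time_s: 21.22
eef_pos: [0.0441, 0.6012, 0.6161]
eef_rot: [0.205, 0.969, -0.139, -0.009]
wrist_force: [-0.1, 0.5, -0.1]
opening: -0.003
```

```bash
python3 st.py
```

```text
t 21.23 q [ 1.316  0.629  0.298 -0.057  2.626  1.557] pos [0.0441 0.6012 0.6161] open -0.003 F [-0.1  0.5 -0.1]
in jig mm [-672.   393.2  616.1]
tool axes in jig (cols)
 [[ 0.999 -0.006  0.041]
 [ 0.011 -0.917 -0.4  ]
 [ 0.04   0.4   -0.916]]
lean 23.7
```

{"name": "move_arm", "arguments": {
  "moves": [
    {"gripper":0,"x":0,"y":2.3,"z":-5.5,"roll":0},
    {"gripper":0,"x":0,"y":2.3,"z":-5.5,"roll":0},
    {"gripper":0,"x":0,"y":2,"z":-5.7,"roll":0},
    {"gripper":0,"x":0,"y":2,"z":-5.7,"roll":0},
    {"gripper":0,"x":0,"y":2,"z":-5.7,"roll":0}
  ]
}}

```text
time_s: 21.85
eef_pos: [0.0307, 0.5275, 0.7322]
eef_rot: [0.103, 0.985, -0.139, 0.003]
wrist_force: [-1.0, 0.5, -0.1]
opening: -0.0
```

```bash
python3 st.py
```

```text
t 21.85 q [ 1.308  0.42   0.298 -0.065  2.626  1.536] pos [0.0307 0.5275 0.7322] open -0.0 F [-1.   0.5 -0.1]
in jig mm [-664.1  318.9  732.2]
tool axes in jig (cols)
 [[ 0.999  0.002  0.037]
 [ 0.009 -0.979 -0.202]
 [ 0.035  0.202 -0.979]]
lean 11.8
```

{"name": "move_arm", "arguments": {
  "moves": [
    {"gripper":0,"x":0,"y":2,"z":-5.7,"roll":0},
    {"gripper":0,"x":0,"y":2,"z":-5.7,"roll":0},
    {"gripper":0,"x":0,"y":2,"z":-5.7,"roll":0},
    {"gripper":0,"x":0,"y":2,"z":-5.7,"roll":0}
  ]
}}

```text
time_s: 22.35
eef_pos: [0.0136, 0.454, 0.8114]
eef_rot: [0.022, 0.99, -0.138, 0.016]
wrist_force: [0.3, 0.3, -0.1]
opening: 0.004
```

```bash
python3 st.py;  python3 go.py -500,318,650 -250,300,550 -13,0,420 -13,0,200 -13,0,110
```

```text
t 22.35 q [ 1.305  0.256  0.298 -0.074  2.626  1.519] pos [0.0136 0.454  0.8114] open 0.004 F [ 0.3  0.3 -0.1]
in jig mm [-659.7  243.5  811.4]
tool axes in jig (cols)
 [[ 0.999  0.008  0.037]
 [ 0.009 -0.999 -0.039]
 [ 0.037  0.039 -0.999]]
lean 3.1
[-500.  318.  650.] rows 4 each [ 3.86 -1.99  4.11] total [15.43 -7.96 16.42]
[-250.  300.  550.] rows 5 each [4.92 0.32 2.2 ] total [24.59  1.6  10.99]
[-13.   0. 420.] rows 7 each [3.27 4.24 2.15] total [22.92 29.65 15.04]
[-13.   0. 200.] rows 4 each [-0.2  -0.22  5.49] total [-0.81 -0.87 21.97]
[-13.   0. 110.] rows 2 each [-0.17 -0.18  4.49] total [-0.33 -0.35  8.99]
```

{"name": "move_arm", "arguments": {
  "moves": [
    {"gripper":0,"x":3.9,"y":-2,"z":4.1,"roll":0},
    {"gripper":0,"x":3.9,"y":-2,"z":4.1,"roll":0},
    {"gripper":0,"x":3.9,"y":-2,"z":4.1,"roll":0},
    {"gripper":0,"x":3.9,"y":-2,"z":4.1,"roll":0},
    {"gripper":0,"x":4.9,"y":0.3,"z":2.2,"roll":0}
  ]
}}

```text
time_s: 22.98
eef_pos: [0.2378, 0.4637, 0.6257]
eef_rot: [0.025, 0.99, -0.138, 0.014]
wrist_force: [-0.4, 0.9, 0.2]
opening: 0.005
```

{"name": "move_arm", "arguments": {
  "moves": [
    {"gripper":0,"x":4.9,"y":0.3,"z":2.2,"roll":0},
    {"gripper":0,"x":4.9,"y":0.3,"z":2.2,"roll":0},
    {"gripper":0,"x":4.9,"y":0.3,"z":2.2,"roll":0},
    {"gripper":0,"x":4.9,"y":0.3,"z":2.2,"roll":0},
    {"gripper":0,"x":3.3,"y":4.2,"z":2.1,"roll":0}
  ]
}}

```text
time_s: 23.6
eef_pos: [0.4467, 0.3431, 0.5279]
eef_rot: [0.024, 0.99, -0.138, 0.014]
wrist_force: [0.3, -0.8, -0.6]
opening: 0.003
```

{"name": "move_arm", "arguments": {
  "moves": [
    {"gripper":0,"x":3.3,"y":4.2,"z":2.1,"roll":0},
    {"gripper":0,"x":3.3,"y":4.2,"z":2.1,"roll":0},
    {"gripper":0,"x":3.3,"y":4.2,"z":2.1,"roll":0},
    {"gripper":0,"x":3.3,"y":4.2,"z":2.1,"roll":0},
    {"gripper":0,"x":3.3,"y":4.2,"z":2.1,"roll":0}
  ]
}}

```text
time_s: 24.22
eef_pos: [0.5483, 0.0898, 0.4407]
eef_rot: [0.022, 0.99, -0.139, 0.016]
wrist_force: [0.5, -1.0, 1.2]
opening: -0.003
```

```bash
python3 st.py;  python3 go.py  -13,0,420 -13,0,200 -13,0,110
```

```text
t 24.23 q [-0.023  0.038  1.354 -0.049  1.725  0.247] pos [0.5483 0.0898 0.4407] open -0.003 F [ 0.5 -1.   1.2]
in jig mm [-43.9  45.3 440.7]
tool axes in jig (cols)
 [[ 0.999  0.008  0.037]
 [ 0.009 -0.999 -0.04 ]
 [ 0.037  0.04  -0.999]]
lean 3.1
[-13.   0. 420.] rows 1 each [2.97 4.46 2.36] total [2.97 4.46 2.36]
[-13.   0. 200.] rows 4 each [-0.2  -0.22  5.49] total [-0.81 -0.88 21.97]
[-13.   0. 110.] rows 2 each [-0.17 -0.18  4.49] total [-0.33 -0.36  8.99]
```

{"name": "move_arm", "arguments": {
  "moves": [
    {"gripper":0,"x":3,"y":4.4,"z":2,"roll":0},
    {"gripper":0,"x":-0.2,"y":-0.2,"z":5.5,"roll":0},
    {"gripper":0,"x":-0.2,"y":-0.2,"z":5.5,"roll":0},
    {"gripper":0,"x":-0.2,"y":-0.2,"z":5.5,"roll":0},
    {"gripper":0,"x":0,"y":0,"z":0,"roll":0}
  ]
}}

```text
time_s: 24.85
eef_pos: [0.562, 0.0396, 0.2541]
eef_rot: [0.023, 0.99, -0.139, 0.01]
wrist_force: [0.5, 0.6, -0.2]
opening: -0.0
```

```bash
python3 st.py;  python3 go.py  -13,1,130 -13,1,95; python3 -c "
from h import *
snap('wrist','w3')"
```

```text
t 24.85 q [-0.114  0.129  1.62  -0.047  1.373  0.173] pos [0.562  0.0396 0.2541] open -0.0 F [ 0.5  0.6 -0.2]
in jig mm [-16.6   0.9 254.1]
tool axes in jig (cols)
 [[ 1.     0.008  0.027]
 [ 0.009 -0.999 -0.042]
 [ 0.027  0.042 -0.999]]
lean 2.9
[-13.   1. 130.] rows 3 each [ 0.01 -0.18  4.14] total [ 0.03 -0.53 12.41]
[-13.   1.  95.] rows 1 each [-0.09 -0.15  3.5 ] total [-0.09 -0.15  3.5 ]
```

View pics/w3.png

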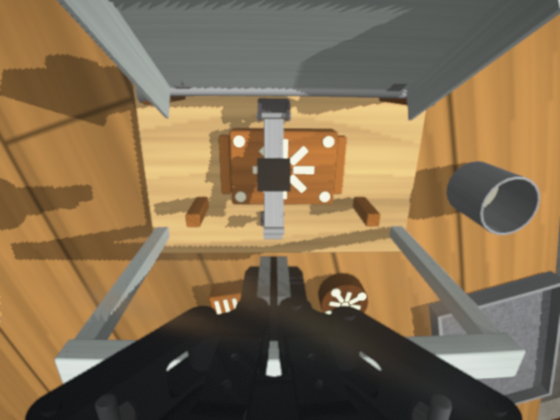

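The wrist view shows the pad at about (273,174), the strap still raised, and the block between its cheeks. I cross-check the pad position and descend to just above it.

Run:
```python
from h import *
from st import injig
print((injig(plane('w3',(273.5,174),.082))*1e3).round(1))
```

```text
[-11.9   4.2  82. ]
```

{"name": "move_arm", "arguments": {
  "moves": [
    {"gripper":0,"x":0,"y":-0.2,"z":5,"roll":0},
    {"gripper":0,"x":0,"y":-0.2,"z":5,"roll":0},
    {"gripper":0,"x":0,"y":-0.2,"z":4,"roll":0},
    {"gripper":0,"x":0,"y":0,"z":1.6,"roll":0},
    {"gripper":0,"x":0,"y":0,"z":0,"roll":0}
  ]
}}

```text
time_s: 25.52
eef_pos: [0.5719, 0.0372, 0.1045]
eef_rot: [0.023, 0.99, -0.138, 0.016]
wrist_force: [0.4, 0.1, 0.7]
opening: -0.004
```

```bash
python3 st.py
```

```text
t 25.52 q [-0.116  0.308  1.73  -0.053  1.072  0.186] pos [0.5719 0.0372 0.1045] open -0.004 F [0.4 0.1 0.7]
in jig mm [ -6.4   1.4 104.5]
tool axes in jig (cols)
 [[ 0.999  0.008  0.039]
 [ 0.009 -0.999 -0.04 ]
 [ 0.039  0.04  -0.998]]
lean 3.2
```

{"name": "move_arm", "arguments": {
  "moves": [
    {"gripper":0,"x":-0.6,"y":0,"z":1.2,"roll":0},
    {"gripper":0,"x":0,"y":0,"z":0.6,"roll":0},
    {"gripper":0,"x":0,"y":0,"z":0.6,"roll":0},
    {"gripper":0,"x":0,"y":0,"z":0,"roll":0}
  ]
}}

```text
time_s: 26.02
eef_pos: [0.5656, 0.0378, 0.0788]
eef_rot: [0.023, 0.99, -0.138, 0.016]
wrist_force: [0.6, -0.9, 0.7]
opening: 0.001
```

```bash
python3 st.py
```

```text
t 26.02 q [-0.116  0.335  1.757 -0.054  1.02   0.189] pos [0.5656 0.0378 0.0788] open 0.001 F [ 0.6 -0.9  0.7]
in jig mm [-12.6   0.2  78.8]
tool axes in jig (cols)
 [[ 0.999  0.008  0.038]
 [ 0.009 -0.999 -0.04 ]
 [ 0.037  0.041 -0.998]]
lean 3.2
```

{"name": "move_arm", "arguments": {
  "moves": [
    {"gripper":0,"x":0,"y":0,"z":0.5,"roll":0},
    {"gripper":0,"x":0,"y":0,"z":0.4,"roll":0},
    {"gripper":0,"x":0,"y":0,"z":0.2,"roll":0}
  ]
}}

```text
time_s: 26.4
eef_pos: [0.5657, 0.0371, 0.0677]
eef_rot: [0.023, 0.99, -0.138, 0.016]
wrist_force: [-0.9, -0.8, 5.5]
opening: 0.001
```

{"name": "move_arm", "arguments": {
  "moves": [
    {"gripper":0,"x":0,"y":0,"z":0.2,"roll":0},
    {"gripper":0,"x":0,"y":0,"z":0,"roll":0}
  ]
}}

```text
time_s: 26.65
eef_pos: [0.5659, 0.037, 0.0672]
eef_rot: [0.023, 0.99, -0.138, 0.016]
wrist_force: [-5.4, -1.5, 11.7]
opening: 0.002
```

{"name": "move_arm", "arguments": {
  "moves": [
    {"gripper":0,"x":0,"y":0,"z":0.2,"roll":0},
    {"gripper":0,"x":0,"y":0,"z":0,"roll":0}
  ]
}}

```text
time_s: 26.9
eef_pos: [0.5657, 0.0366, 0.0647]
eef_rot: [0.023, 0.99, -0.138, 0.015]
wrist_force: [-4.2, -3.3, 8.8]
opening: -0.0
```

{"name": "move_arm", "arguments": {
  "moves": [
    {"gripper":0,"x":0,"y":0,"z":0.15,"roll":0},
    {"gripper":0,"x":0,"y":0,"z":0,"roll":0}
  ]
}}

```text
time_s: 27.15
eef_pos: [0.5659, 0.0367, 0.0625]
eef_rot: [0.023, 0.99, -0.138, 0.016]
wrist_force: [-1.1, -1.3, 2.3]
opening: -0.001
```

{"name": "move_arm", "arguments": {
  "moves": [
    {"gripper":0,"x":0,"y":0,"z":0.15,"roll":0},
    {"gripper":0,"x":0,"y":0,"z":0,"roll":0}
  ]
}}

```text
time_s: 27.4
eef_pos: [0.566, 0.0369, 0.0608]
eef_rot: [0.023, 0.99, -0.138, 0.016]
wrist_force: [0.0, -2.2, 2.4]
opening: 0.005
```

{"name": "move_arm", "arguments": {
  "moves": [
    {"gripper":0,"x":0,"y":0,"z":0.1,"roll":0},
    {"gripper":0,"x":0,"y":0,"z":0,"roll":0}
  ]
}}

```text
time_s: 27.65
eef_pos: [0.5661, 0.0368, 0.0602]
eef_rot: [0.023, 0.99, -0.138, 0.016]
wrist_force: [-1.5, -1.8, 4.4]
opening: 0.002
```

The resistance peaked near 12 N and fell to about 2 N, so it has snapped past the nose. I press once more lightly, hold, then lift off and look.

{"name": "move_arm", "arguments": {
  "moves": [
    {"gripper":0,"x":0,"y":0,"z":0.1,"roll":0},
    {"gripper":0,"x":0,"y":0,"z":0,"roll":0},
    {"gripper":0,"x":0,"y":0,"z":0,"roll":0}
  ]
}}

```text
time_s: 28.02
eef_pos: [0.5662, 0.0368, 0.0598]
eef_rot: [0.023, 0.99, -0.138, 0.016]
wrist_force: [-3.8, -2.0, 8.9]
opening: -0.002
```

{"name": "move_arm", "arguments": {
  "moves": [
    {"gripper":0,"x":0,"y":0,"z":-1,"roll":0},
    {"gripper":0,"x":0,"y":0.1,"z":-4,"roll":0},
    {"gripper":0,"x":0.1,"y":0.1,"z":-5.5,"roll":0},
    {"gripper":0,"x":0.1,"y":0.1,"z":-5.5,"roll":0},
    {"gripper":0,"x":0.1,"y":0.1,"z":-5.5,"roll":0}
  ]
}}

```text
time_s: 28.65
eef_pos: [0.562, 0.0433, 0.2755]
eef_rot: [0.022, 0.99, -0.138, 0.015]
wrist_force: [0.2, -0.6, -1.3]
opening: 0.004
```

{"name": "move_arm", "arguments": {
  "moves": [
    {"gripper":0,"x":-3,"y":0,"z":-5.4,"roll":0},
    {"gripper":0,"x":-5,"y":0,"z":-3,"roll":0},
    {"gripper":0,"x":-6,"y":0,"z":-1,"roll":0},
    {"gripper":0,"x":-6,"y":0,"z":0,"roll":0},
    {"gripper":0,"x":0,"y":0,"z":0,"roll":0}
  ]
}}

```text
time_s: 29.28
eef_pos: [0.365, 0.1034, 0.3607]
eef_rot: [0.022, 0.99, -0.137, 0.017]
wrist_force: [0.6, -0.2, 0.1]
opening: -0.001
```

```bash
python3 - <<'E'
from h import *
from st import injig
snap('top','top3');snap('side','side3')
a=cv2.imread('pics/top3.png')
s=a[215:245,255:282]; m=(s.max(2)<45).astype(np.uint8)
n,l,st_,c=cv2.connectedComponentsWithStats(m); i=1+st_[1:,4].argmax(); print('pad px',c[i]+[255,215],'if level (jig)',(injig(plane('top3',c[i]+[255,215],.061))*1e3).round(1), 'expected level px',proj('top3',[(np.array([[.9592,.2826],[-.2826,.9592]])@[-.0133,-.002]).tolist()+[.061]]+np.array([.5776,.034,0])))
a=a[120:320,190:380];b=cv2.imread('pics/side3.png')[100:340,180:420]
cv2.imwrite('pics/c3.png',np.hstack([cv2.resize(a,(380,400),interpolation=cv2.INTER_CUBIC),cv2.resize(b,(400,400),interpolation=cv2.INTER_CUBIC)]))
E
python3 st.py
```

```text
pad px [270.05555556 231.21111111] if level (jig) [-13.1  -2.   61. ] expected level px [[270.04742518 231.29604102]]
t 29.38 q [ 1.000e-03 -3.750e-01  1.862e+00 -4.900e-02  1.628e+00  2.740e-01] pos [0.3678 0.1024 0.3608] open 0.004 F [ 0.5 -0.8  0. ]
in jig mm [-220.6    6.3  360.8]
tool axes in jig (cols)
 [[ 0.999  0.009  0.039]
 [ 0.01  -0.999 -0.04 ]
 [ 0.039  0.04  -0.998]]
lean 3.2
```

View pics/c3.png

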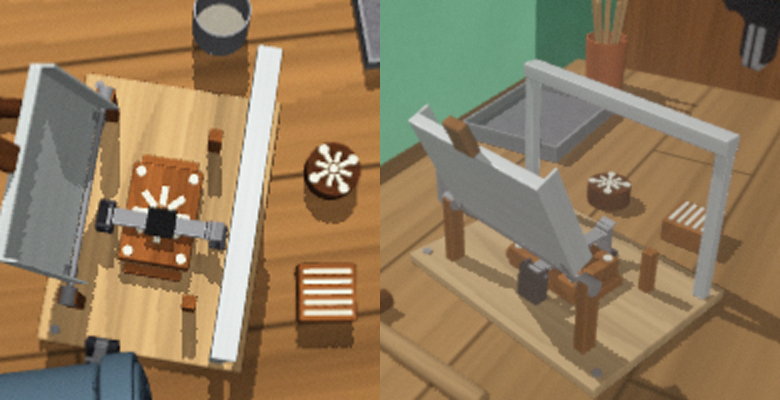

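The pad is now within 0.1 px of its level position, with the strap held under the catch at crop (218,235). The hood is still open, the block is unmoved and the arm is clear. I'm handing in.

```bash
python3 -c "
from bench import ctrl
print(ctrl.hand_in())"
```

```text
the job is handed in; nothing more can be done
None
```

The hood stands open by itself and the strap clamp is held shut by its catch. I handed the job in at about 29 s; it reports no verdict.

- **Getting the lean:** The moves have no direct way to tilt the tool. I built a 44° lean by pushing past the arm's outer reach limit, and took it back out to about 3° before pressing the clamp.
- **Hood:** I pinched the tongue (29 mm opening, 30 mm expected) and swung the hood at about 1.1 rad/s. I let go at about 1.91 rad, past the balance point, and it settled open.
- **Strap:** I pressed the pad down in 1–2 mm steps. Resistance peaked near 12 N, then dropped to about 2 N as the strap snapped under the catch.

**Last checks:**
- In the last pictures the pad is within 0.1 px of its level position, after letting go.
- By eye, the hood is open, the block is seated as before, and the two stamps and the tin are where they were. Most of the mallet was outside that last crop.
- The arm was clear of everything, with wrist force near zero.

**Doubts:** While I was testing and using the reach limits, three joints sat at the edge of their range. Joint 2 read -0.895 against the stated -0.89, and joint 3 read 0.298 against 0.30. Joint 5 reached 2.627 against 2.63. I can't tell whether the first two count as passing their range.

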